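# Put the spacer plates back in the slots they fit

## Task

Put the two loose spacer plates, the thin orange one and the thick blue one, back into the wooden slotted rack, each in the slot whose width matches its thickness: orange in the narrowest slot, blue in the widest, the middle one left empty. Slide each down from above, standing on its long edge as it does now, until it rests on the bottom of the slot, lengthwise about centred in the slot, and let go.

Things in the scene. Friction and masses are not known exactly. Their poses are not given: they have to be found in the camera images.
- thin_spacer_centre (a point): Centre (half-way up) of the thin orange plastic spacer plate: 110 mm long (its x), 18 mm thick (its y), 90 mm high (its z), about 0.2 kg, standing free on its long edge on the bench, so its top is 45 mm above this point. It can tip if knocked. Two black bolt holes show in each face.
- thick_spacer_centre (a point): Centre (half-way up) of the thick blue plastic spacer plate: 110 mm long (its x), 40 mm thick (its y), 90 mm high (its z), about 0.4 kg, standing free on its long edge on the bench, so its top is 45 mm above this point.
- narrow_slot_floor (a point): Centre of the bottom of the narrowest slot (23 mm wide, for orange) of the fixed light wooden rack (slots lined black): three parallel slots, 23, 33 and 45 mm wide, at 80 mm pitch in varying order, bottoms 18 mm above the bench. Slot x runs along it (110 mm, open ends), y across, z up. Walls rise 44 mm above this point (a seated plate stands 46 mm proud); top 12 mm of the walls flare 8 mm a side.
- wide_slot_floor (a point): Centre of the bottom of the widest slot (45 mm wide, for the blue plate) of the same rack; axes, length, wall height and flared lead-in as for the narrow slot. A seated plate's centre is 45 mm above this point. The third slot, 33 mm wide, belongs to a green plate that is clamped in the vice, and stays empty.
Mind the look-alikes: they are no part of the job. Leave any pink or turquoise look-alike of the part that bears thin_spacer_centre alone. What is shaped like the part that bears thick_spacer_centre but pink or red is not meant.

How it is judged (in metres and radians):
At the end, for the whole second after the job is handed in: Orange plate in the narrowest slot, blue in the widest, released: each centre within 20 mm of the slot's middle along it, 14 mm across it, at most 55 mm above its bottom (45 is seated), upright and in line with the slot within 14 degrees (x of thin_spacer_centre in the frame of narrow_slot_floor between -0.02 and 0.02 m and y of thin_spacer_centre in the frame of narrow_slot_floor between -0.014 and 0.014 m and z of thin_spacer_centre in the frame of narrow_slot_floor below 0.055 m and angle between the z axis of thin_spacer_centre and the z axis of narrow_slot_floor, either way round below 0.25 rad and angle between the x axis of thin_spacer_centre and the x axis of narrow_slot_floor, either way round below 0.25 rad and x of thick_spacer_centre in the frame of wide_slot_floor between -0.02 and 0.02 m and y of thick_spacer_centre in the frame of wide_slot_floor between -0.014 and 0.014 m and z of thick_spacer_centre in the frame of wide_slot_floor below 0.055 m and angle between the z axis of thick_spacer_centre and the z axis of wide_slot_floor, either way round below 0.25 rad and angle between the x axis of thick_spacer_centre and the x axis of wide_slot_floor, either way round below 0.25 rad); the robot touches nothing.
It also fails if it takes over 64 s, if anything falls off the work surface, if the arm or the gripper's body presses on something with over 40 N, if the wrist force passes 120 N, or if a joint passes its speed limit or range.

## Robot

A 6-joint arm with a two-finger parallel gripper is mounted at the origin on the work surface. World frame = base frame: x ahead of the robot, y to its left, z up, the work surface at z = 0. Lengths are in mm, angles in rad, forces in N, time in s.
With the tool pointing down it reaches from about 350 to 775 mm from the base axis. Payload 7.3 kg.
Tool frame: the origin (TCP) lies on the mounting face of the last link; the fingertips stand 178 mm ahead of it and the grasp point (between the pads) lies 159 mm ahead of it (bot.grip_point_offset is the distance from the TCP to the grasp point, in mm); x points along the fingers, y is the direction in which the jaws open and shut, and the axes are right-handed (so a half turn about x gives the same grasp; the last joint's range is limited). The gripper opens to 92 mm and grips with 3 to 60 N. Pads are 19 mm wide; open, the fingers measure 130 mm over their backs; the gripper's body (75 mm by 190 mm) begins 47 mm behind the grasp point.
Start: joints at [1.018, 0.342, 1.524, -0, 1.275, -0.146], TCP at [207.707, 482.167, 404.741] pointing down, gripper open.
Joint ranges: [-2.53, 2.53], [-0.77, 2.02], [0.04, 2.7], [-1, 4.14], [0.28, 2.66], [-3.11, 3.11]. Speed limits (rad/s): [2.57, 2.57, 3.14, 3.14, 3.14, 3.14].

## Interface

Orientations are given as [roll, pitch, yaw] about the fixed x, y, z axes, in that order (R = Rz(yaw) Ry(pitch) Rx(roll)).
In Python, from plant import bot gives the robot as it stands.
- The arm moves only by the tool arm_command, never from a script. Its argument "moves" is a list of rows, each a list of 5 numbers: the shift along the tool's x, y, z in cm, then the turn about the tool's x in degrees, then the opening, from 0 (shut) to 1 (fully open). A call has 1 to 10 rows; each row is the pose to reach, as a shift and turn from the pose measured when the call began, along the tool's axes at that moment; what a row does not reach only later rows make up. A row lasts 1/10 s, in which the tool goes at most 50 mm and 8.59 degrees, less where a joint would pass 70% of its speed; a pose out of reach is approached as far as the arm can. A call with a gripper value outside its range is refused whole. The fingers move at their own pace and stop on an object; the grip force is fixed at half the most. Time passes only in rows, so rows that repeat a pose let the fingers close. It gives the time, the measured TCP pose, the force and the opening at its end, in the units of the state.
- bot.get_obs(): the state, without advancing time (a new reading comes with each control period).
- bot.capture(name): name is "side" or "top" or "wrist"; returns a dict with "frame" (400x640x3 uint8, blue, green, red), "K" (3x3 intrinsics, pixels), "k1" (the pictures are not rectified: a ray, as slopes to the right and down, at radius r is drawn at 1 + k1 r^2 times it, then the intrinsics apply), "origin" and "orientation" of the camera in the world; the wrist camera has in their place "T_tool_cam" (4x4, takes a point from camera to tool coordinates, whose origin is the TCP and whose axes are the tool frame's). Camera axes: x right, y down, z forward; pixel columns grow to the right and rows downward; lengths in mm; the calibration is good to about 2 mm. A picture is of the moment at which its call begins: read the wrist's pose just before it. There is no depth.
- bot.close_job(): hands the job in, once; it reports no verdict.
The state is a dict: "time": time; "joint_positions": joint angles; "dq": joint speeds; "tau": joint torques, N m; "tool_pos": TCP position; "tcp_rot": TCP orientation; "contact_force": force on the tool from outside, world axes, zero at the start; "moment": the same for the moment, N m; "grip_width": finger opening in mm.
Only numpy, scipy, OpenCV 4.12 (cv2) and the standard library are available. Lean on these libraries where they do the work, as an engineer would, in place of code of your own. Each camera call takes 0.05 s, during which the arm holds its last target.

## Working session

There is one attempt and no reset: what is moved stays moved. The work goes in short steps, Python scripts to look and compute and a tool call to move; the robot and the scene stay as the last step left them, time stands still between calls to the robot, and variables do not carry over. Pictures are saved under pics/ and viewed, and the job is handed in when it is done.

Besides the shell and the picture viewer there is one more tool, called as name(argument=value, ...) on one line, values as JSON. arm_command: Moves the arm, as the interface text tells. Its arguments: {"type":"object","properties":{"moves":{"type":"array"}},"required":["moves"]}

```bash
mkdir -p pics; ls; cat > h.py <<'E'
import numpy as np,cv2,json,pickle
from plant import bot
from scipy.spatial.transform import Rotation as R
def snap(n,f):
    o=bot.get_obs(); c=bot.capture(n); cv2.imwrite(f'pics/{f}.png',c['frame']); c['obs']=o
    pickle.dump(c,open(f'pics/{f}.pkl','wb')); return c
E
python3 - <<'E'
from h import *
print(bot.get_obs())
for n in('side','top','wrist'):
    c=snap(n,n+'0'); print({k:v for k,v in c.items() if k not in('frame','obs')})
E
```

```text
pics
{'time': 0.0, 'joint_positions': array([ 1.01802451e+00,  3.42716432e-01,  1.52502022e+00,  2.14499225e-05,
        1.27541517e+00, -1.46008879e-01]), 'dq': array([ 3.94654138e-05,  1.87493423e-03,  1.18844268e-03,  1.48091950e-05,
       -1.50405689e-03, -1.09244422e-03]), 'tau': array([ 1.46660997e-03, -4.31223929e+01, -2.44227755e+01,  7.19343452e-02,
        5.56252396e-02, -1.28746851e-04]), 'tool_pos': array([207.61744863, 482.0516202 , 404.04690564]), 'tcp_rot': array([-1.7299597 ,  1.56923703, -2.1367289 ]), 'contact_force': array([ 0.05651014, -0.12939517,  0.38217261]), 'moment': array([ 0.00689711,  0.02419226, -0.02245944]), 'grip_width': 92.09127647858622}
{'K': array([[361.36100147,   0.        , 324.43813416],
       [  0.        , 361.36100147, 198.70163289],
       [  0.        ,   0.        ,   1.        ]]), 'k1': 0.015270218693091111, 'origin': array([  31.20579446, -684.87459506,  597.24775917]), 'orientation': array([-2.21764909, -0.01166573, -0.58206437])}
{'K': array([[448.39436428,   0.        , 323.44222522],
       [  0.        , 448.39436428, 193.88817834],
       [  0.        ,   0.        ,   1.        ]]), 'k1': -0.014945307595325334, 'origin': array([ 228.29340227,  -98.62433775, 1213.8707212 ]), 'orientation': array([-2.95126191,  0.02125873, -1.58919814])}
{'K': array([[349.30259994,   0.        , 320.52257287],
       [  0.        , 349.30259994, 205.13342391],
       [  0.        ,   0.        ,   1.        ]]), 'k1': -0.0578081453114601, 'T_tool_cam': array([[ 7.67613906e-04, -2.91451456e-01,  9.56585312e-01,
         1.99553606e+01],
       [ 9.99999603e-01,  6.57367920e-04, -6.02165594e-04,
        -1.53625596e+00],
       [-4.53326457e-04,  9.56585394e-01,  2.91451845e-01,
        -7.90236948e+01],
       [ 0.00000000e+00,  0.00000000e+00,  0.00000000e+00,
         1.00000000e+00]])}
```

View pics/side0.png

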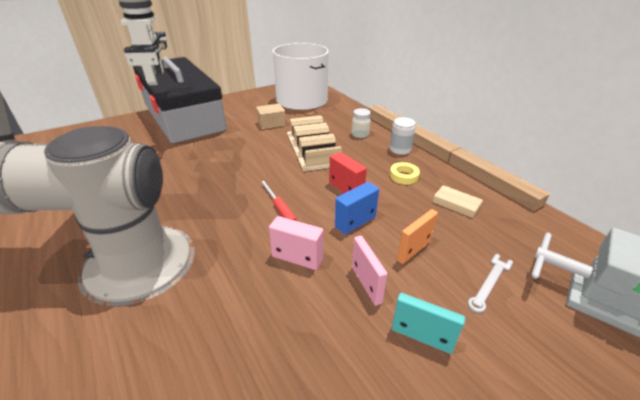

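View pics/top0.png

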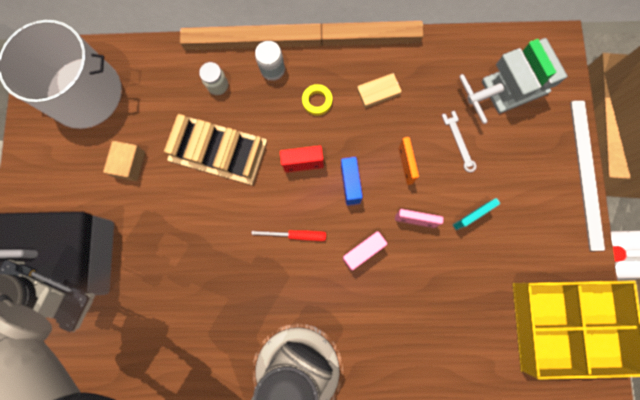

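View pics/wrist0.png

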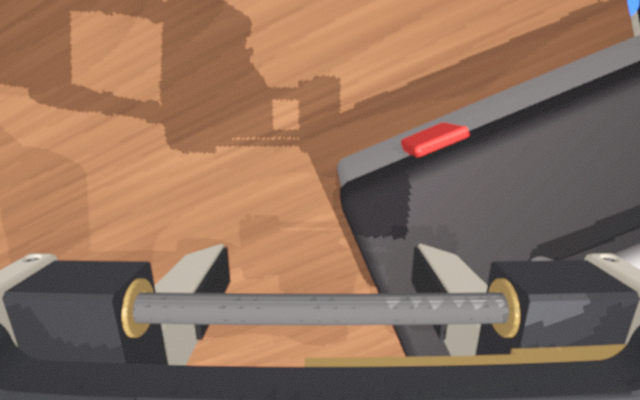

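Side view: blue plate at (357,208), orange at (417,236), rack at (314,143). In the top view they are at (351,180), (410,160) and (215,150). The look-alikes in the top view are thin pink (420,218), turquoise (477,214), thick pink (365,251) and red (302,158). By colour I choose orange (410,160) and blue (351,180). Next I'll take close crops.

```bash
python3 - <<'E'
import cv2,numpy as np
t=cv2.imread('pics/top0.png');s=cv2.imread('pics/side0.png')
def crop(im,x,y,w,h,k,f):
    c=cv2.resize(im[y:y+h,x:x+w],None,fx=k,fy=k,interpolation=cv2.INTER_CUBIC)
    for i in range(0,w,10):
        cv2.putText(c,str(x+i),(i*k,8),0,.3,(255,255,255),1);cv2.line(c,(i*k,10),(i*k,14),(255,255,255),1)
    for j in range(0,h,10):
        cv2.putText(c,str(y+j),(0,j*k+3),0,.3,(255,255,255),1)
    cv2.imwrite('pics/'+f,c)
crop(t,160,105,110,82,7,'c1.png');crop(t,330,130,100,80,7,'c2.png')
crop(s,280,105,70,70,8,'c3.png');crop(s,325,175,120,95,6,'c4.png')
E
```

```text
(no output)
```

View pics/c1.png

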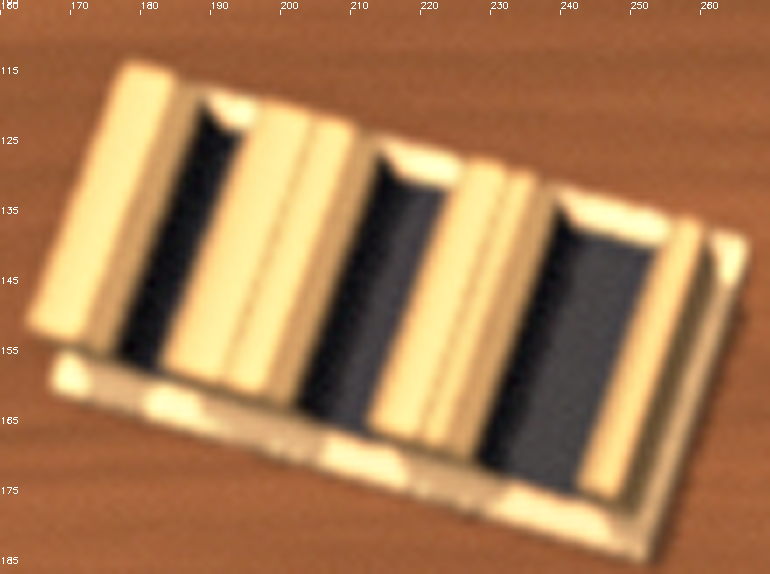

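View pics/c2.png

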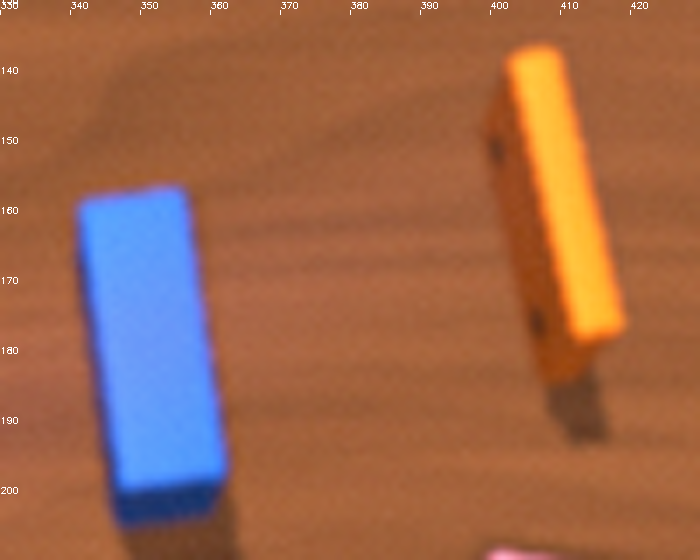

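View pics/c3.png

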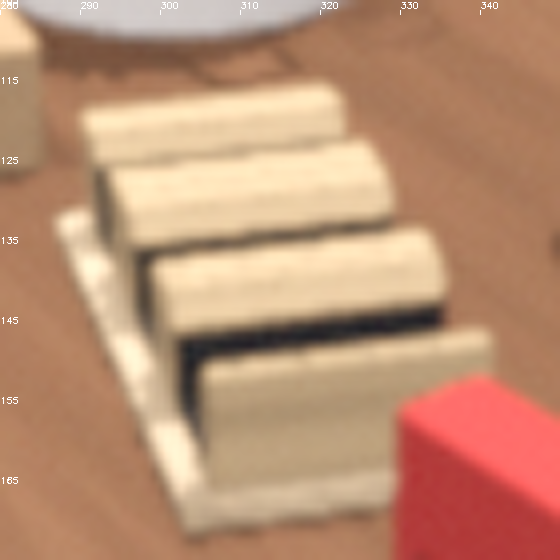

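View pics/c4.png

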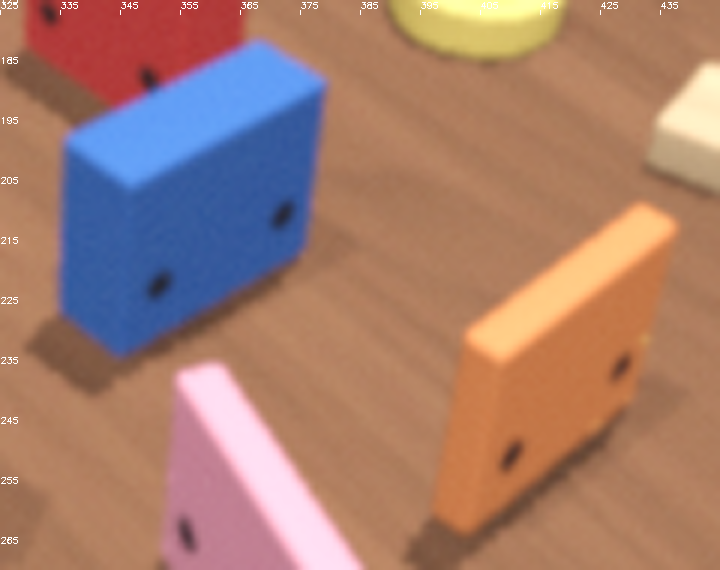

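Top crop: the rack's slots run narrow, middle, wide from left to right, with centres near (185,138), (213,147) and (240,155). The corners of the orange and blue top faces are clear in both views.

```bash
cat >> h.py <<'E'
def cam(c):
    if 'origin' in c: return np.array(c['origin']),R.from_euler('xyz',c['orientation']).as_matrix()
    o=c['obs']; Rt=R.from_euler('xyz',o['tcp_rot']).as_matrix(); T=c['T_tool_cam']
    return o['tool_pos']+Rt@T[:3,3], Rt@T[:3,:3]
def ray(c,p):
    d=np.array([c['k1'],0,0,0]); q=cv2.undistortPoints(np.array([[p]],float),c['K'],d)[0,0]
    o,M=cam(c); v=M@np.array([q[0],q[1],1]); return o,v/np.linalg.norm(v)
def onz(c,p,z):
    o,v=ray(c,p); return o+v*(z-o[2])/v[2]
def tri(l):
    A=np.zeros((3,3));b=np.zeros(3);rs=[ray(*x) for x in l]
    for o,v in rs: P=np.eye(3)-np.outer(v,v);A+=P;b+=P@o
    X=np.linalg.solve(A,b); return X,max(np.linalg.norm((np.eye(3)-np.outer(v,v))@(X-o)) for o,v in rs)
def proj(c,X):
    o,M=cam(c); q=M.T@(np.asarray(X,float)-o); 
    return cv2.projectPoints(q.reshape(1,1,3),np.zeros(3),np.zeros(3),c['K'],np.array([c['k1'],0,0,0]))[0][0,0]
def load(f): return pickle.load(open(f'pics/{f}.pkl','rb'))
E
python3 - <<'E'
from h import *
np.set_printoptions(precision=1,suppress=True)
t=load('top0');s=load('side0')
B={'blue':([(341.4,159),(356.4,156.7),(362.4,197.9),(346.9,200.3)],[(368,181.7),(379.3,188.7),(346.3,206),(336,198.3)]),
'or':([(402.4,138.6),(410.4,137.1),(419.3,176.7),(411.7,178.6)],[(431.7,208.8),(438,213),(408.7,235.3),(402.7,230.3)])}
for n,(a,b) in B.items():
    P=[]
    for p,q in zip(a,b):
        p=np.array(p)-.43;q=np.array(q)-.42
        X,e=tri([(t,p),(s,q)]);print(n,X,round(e,1),onz(t,p,90),onz(s,q,90));P.append(onz(t,p,90))
    P=np.array(P);print(' ctr',P.mean(0),'len',np.linalg.norm(P[0]-P[3]),np.linalg.norm(P[1]-P[2]),'w',np.linalg.norm(P[0]-P[1]),np.linalg.norm(P[2]-P[3]),
     'yaw',np.degrees(np.arctan2(*(P[0]+P[1]-P[2]-P[3])[1::-1])))
c1=lambda x,y:((x+.5)/7+159.5,(y+.5)/7+104.5)
c3=lambda x,y:((x+.5)/8+279.5,(y+.5)/8+104.5)
for p,q in [((705,222),(493,335)),((618,500),(205,372)),((650,560),(190,528))]:
    X,e=tri([(t,c1(*p)),(s,c3(*q))]);print('rack',X,e,onz(t,c1(*p),62))
for n,a,b in [('Lwall outer',(125,62),(30,328)),('Lwall crest inner',(178,75),(85,345)),('seam1',(315,120),(228,385)),('seam2',(507,170),(425,440)),('crest3 inner',(535,175),(455,455)),('Rwall outer',(705,222),(618,500))]:
    A=onz(t,c1(*a),62);C=onz(t,c1(*b),62);print(n,A,C,np.linalg.norm(A-C),np.degrees(np.arctan2(*(A-C)[1::-1])))
E
```

```text
blue [ 536.4 -125.3   90.4] 1.0 [ 537.4 -125.8   90. ] [ 535.8 -124.6   90. ]
blue [ 541.1 -164.    90.6] 1.5 [ 542.6 -164.8   90. ] [ 540. -163.   90.]
blue [ 432.7 -176.    90.8] 1.0 [ 433.8 -176.6   90. ] [ 432.3 -174.9   90. ]
blue [ 429.2 -137.3   89.2] 0.6 [ 428.5 -137.    90. ] [ 429.1 -138.4   90. ]
 ctr [ 485.6 -151.1   90. ] len 109.52123788938337 109.4824913260862 w 39.34630877849075 39.93423780170599 yaw 6.008918363490736
or [ 589.1 -286.5   89.6] 0.4 [ 588.6 -286.2   90. ] [ 589.1 -286.9   90. ]
or [ 590.7 -306.1   90.6] 1.5 [ 592.2 -307.2   90. ] [ 589.8 -305.1   90. ]
or [ 484.9 -323.5   89.6] 1.2 [ 485.7 -324.1   90. ] [ 483.3 -323.4   90. ]
or [ 482.1 -305.1   90.2] 1.2 [ 481.2 -304.4   90. ] [ 483.5 -305.3   90. ]
 ctr [ 536.9 -305.5   90. ] len 108.9264182213665 107.75356259880417 w 21.31936123591242 20.20859362702403 yaw 9.319199162286464
rack [609.5  88.6  67.4] 1.232280149938875 [612.5  89.   62. ]
rack [501.2 119.9  69. ] 0.5362154212257176 [503.4 121.   62. ]
rack [492.2 119.    4.9] 0.2315883703144995 [479.9 108.6  62. ]
Lwall outer [683.8 317.2  62. ] [576.7 349.2  62. ] 111.80355882293708 -16.663708501856334
Lwall crest inner [677.9 296.   62. ] [569.4 327.5  62. ] 112.96065424584832 -16.19394851549248
seam1 [657.9 241.5  62. ] [552.1 271.5  62. ] 109.94807584417778 -15.845781600497391
seam2 [635.5 166.   62. ] [528.6 195.1  62. ] 110.78630574707395 -15.23498828940678
crest3 inner [633.2 155.1  62. ] [522.4 183.5  62. ] 114.3162850536372 -14.392699328309687
Rwall outer [612.5  89.   62. ] [503.4 121.   62. ] 113.66677607835773 -16.392534043340355
```

```bash
cat >> h.py <<'E'
def plan(x,y,zg,slot_deg,off=159):
    """tool grasp point to x,y,zg, jaw axis perpendicular to slot_deg (mod 180). prints tool-axis shift in cm and turn"""
    o=bot.get_obs();M=R.from_euler('xyz',o['tcp_rot']).as_matrix()
    tgt=np.array([x,y,zg])-M[:,0]*off
    sh=M.T@(tgt-o['tool_pos'])/10
    yd=np.degrees(np.arctan2(M[1,1],M[0,1])) # jaw axis yaw
    d=(slot_deg+90-yd+90)%180-90
    print('t',o['time'],'tcp',o['tool_pos'].round(1),'grip pt',(o['tool_pos']+M[:,0]*off).round(1),'jawyaw',yd.round(2),'toolx',M[:,0].round(4),'toolz',M[:,2].round(3),'j6',o['joint_positions'].round(2))
    print('shift cm',sh.round(2),'turn about tool x deg',(-d).round(2),'(j6 alt %.1f)'%(-d+180 if d>0 else -d-180),'w',o['grip_width'].round(1),'F',o['contact_force'].round(1))
E
python3 - <<'E'
from h import *
plan(594,218,245,-16)
E
```

```text
t 0.15 tcp [207.7 482.1 404.2] grip pt [207.6 481.9 245.2] jawyaw 66.69 toolx [-6.e-04 -1.e-03 -1.e+00] toolz [ 0.918 -0.396 -0.   ] j6 [ 1.02  0.34  1.52 -0.    1.28 -0.15]Traceback (most recent call last):
  File "<stdin>", line 2, in <module>
  File "h.py", line 32, in plan
    print('shift cm',sh.round(2),'turn about tool x deg',(-d).round(2),'(j6 alt %.1f)'%(-d+180 if d>0 else -d-180),'w',o['grip_width'].round(1),'F',o['contact_force'].round(1))
                                                                                                                       ^^^^^^^^^^^^^^^^^^^^^
AttributeError: 'float' object has no attribute 'round'
```

```bash
sed -i "s/o\['grip_width'\].round(1)/round(o['grip_width'],1)/" h.py; python3 - <<'E'
from h import *
plan(614,214,245,-16)
E
```

```text
t 0.15 tcp [207.7 482.1 404.2] grip pt [207.6 481.9 245.2] jawyaw 66.69 toolx [-6.e-04 -1.e-03 -1.e+00] toolz [ 0.918 -0.396 -0.   ] j6 [ 1.02  0.34  1.52 -0.    1.28 -0.15]
shift cm [ 2.000e-02 -8.520e+00  4.793e+01] turn about tool x deg -7.31 (j6 alt 172.7) w 92.2 F [0.4 0.6 0.1]
```

arm_command(moves=[[0,-0.9,4.8,-1,1],[0,-1.7,9.6,-2,1],[0,-2.6,14.4,-3,1],[0,-3.4,19.2,-4,1],[0,-4.3,24,-5,1],[0,-5.1,28.8,-6,1],[0,-6,33.6,-7.3,1],[0,-6.8,38.4,-7.3,1],[0,-7.7,43.2,-7.3,1],[0,-8.5,47.9,-7.3,1]])

```text
time: 1.15
tool_pos: [615.4, 213.0, 403.9]
tcp_rot: [-2.149, 1.569, -2.429]
contact_force: [0.2, 0.6, 0.2]
grip_width: 91.7
```

arm_command(moves=[[0,0,0,0,1],[0,0,0,0,1]])

```text
time: 1.35
tool_pos: [616.0, 212.0, 402.6]
tcp_rot: [-2.531, 1.567, -2.813]
contact_force: [-0.1, 0.4, -0.1]
grip_width: 91.9
```

```bash
python3 - <<'E'
from h import *
plan(614,214,245,-16)
c=snap('wrist','w1')
E
```

```text
t 1.35 tcp [616.  212.  402.6] grip pt [615.5 211.8 243.6] jawyaw 73.85 toolx [-0.0034 -0.0012 -1.    ] toolz [ 0.961 -0.278 -0.003] j6 [ 0.21  0.58  1.14 -0.    1.42 -1.07]
shift cm [-0.14  0.17 -0.2 ] turn about tool x deg -0.15 (j6 alt 179.8) w 91.9 F [-0.1  0.4 -0.1]
```

View pics/w1.png

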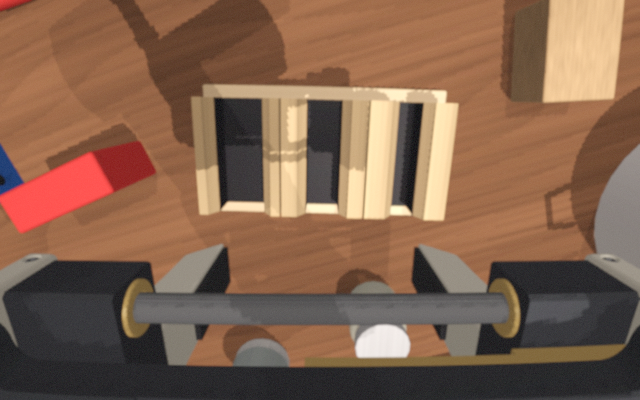

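The wrist view shows the whole rack, nearly in line with the tool: wide slot at columns 216–264, middle at 306–341, narrow at 395–422, walls over rows 97–218. I'll enlarge it.

```bash
cat >> h.py <<'E'
def crop(f,x,y,w,h,k,g):
    im=cv2.imread(f'pics/{f}.png')
    c=cv2.resize(im[y:y+h,x:x+w],None,fx=k,fy=k,interpolation=cv2.INTER_CUBIC)
    for i in range(0,w,10):
        cv2.putText(c,str(x+i),(i*k,8),0,.3,(0,0,255),1);cv2.line(c,(i*k,10),(i*k,14),(0,0,255),1)
    for j in range(0,h,10):
        cv2.putText(c,str(y+j),(0,j*k+3),0,.3,(0,0,255),1)
    cv2.imwrite(f'pics/{g}.png',c)
E
python3 -c "
from h import *
crop('w1',185,80,140,150,5,'w1a');crop('w1',325,80,140,150,5,'w1b')"
```

```text
(no output)
```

View pics/w1a.png

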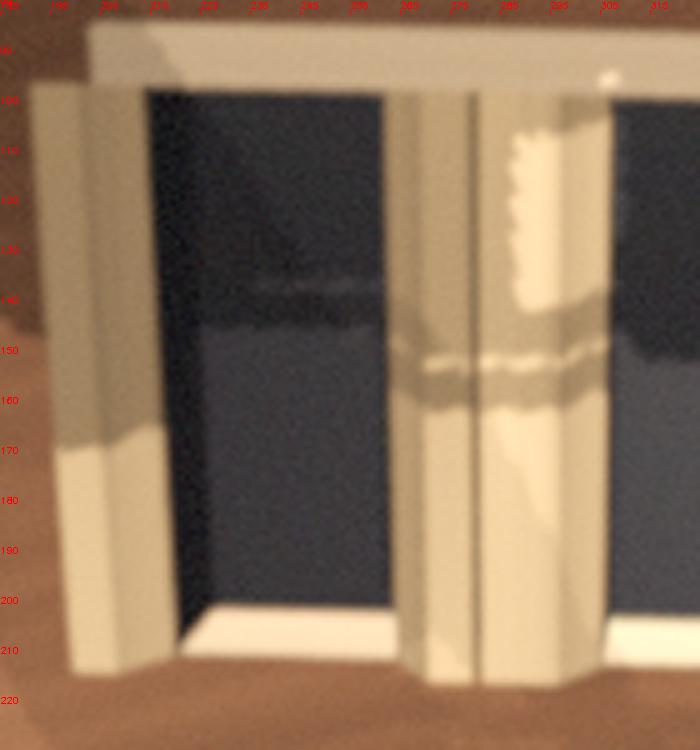

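View pics/w1b.png

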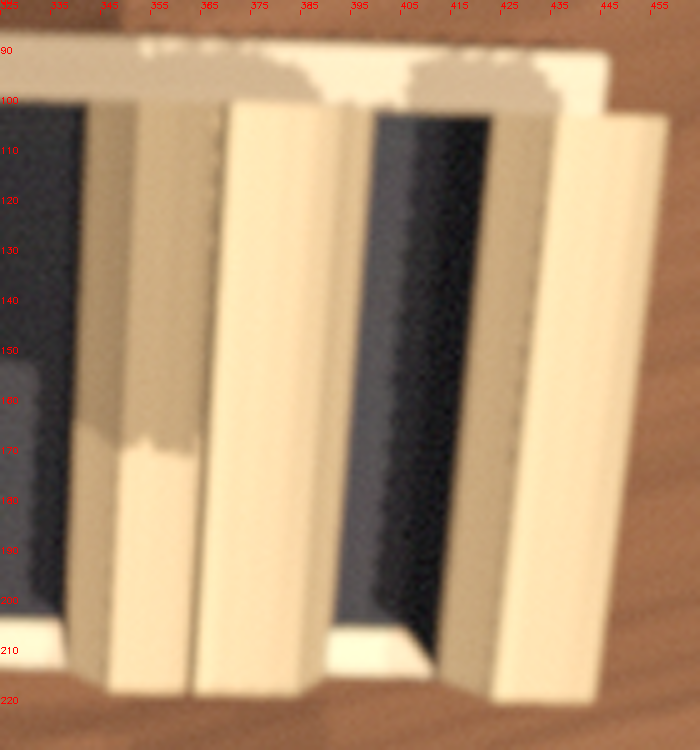

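```bash
python3 - <<'E'
from h import *
np.set_printoptions(precision=1,suppress=True)
c=load('w1');t=load('top0')
a=lambda x,y:((x+.5)/5+184.5,(y+.5)/5+79.5)
b=lambda x,y:((x+.5)/5+324.5,(y+.5)/5+79.5)
E={'wideouter62':(a,(32,83),(72,673),62),'wideL62':(a,(82,83),(120,673),62),'wideR62':(a,(418,92),(428,682),62),'seamWM':(a,(473,92),(477,683),62),
'wideL50':(a,(148,88),(178,655),50),'wideR50':(a,(383,93),(397,655),50),
'seamMN':(b,(230,100),(192,693),62),'narL62':(b,(343,103),(300,695),62),'narR62':(b,(558,115),(492,702),62),'narOut62':(b,(668,115),(597,703),62),
'narL50':(b,(373,108),(327,675),50),'narR50':(b,(492,113),(437,678),50)}
P={}
for n,(f,p,q,z) in E.items():
    A=onz(c,f(*p),z);B=onz(c,f(*q),z);P[n]=(A,B);print(n,A,B,np.linalg.norm(A-B),np.degrees(np.arctan2(*(B-A)[1::-1])))
def mid(l,r):
    m=(P[l][0]+P[r][0]+P[l][1]+P[r][1])/4;d=(P[l][1]+P[r][1]-P[l][0]-P[r][0]);ang=np.arctan2(d[1],d[0]);n=np.array([-np.sin(ang),np.cos(ang),0])
    print(l,r,m,np.degrees(ang),'width',(P[r][0]+P[r][1]-P[l][0]-P[l][1])@n/2)
mid('wideL62','wideR62');mid('wideL50','wideR50');mid('narL62','narR62');mid('narL50','narR50');mid('seamWM','seamMN');mid('wideouter62','narOut62')
# height check, outer-wall/seam ends seen in top picture
c1=lambda x,y:((x+.5)/7+159.5,(y+.5)/7+104.5)
for p,q in [(a(32,83),c1(618,500)),(a(72,673),c1(705,222)),(b(597,703),c1(125,62)),(b(668,115),c1(30,328)),(b(192,693),c1(315,120)),(a(477,683),c1(507,170))]:
    print('tri',tri([(c,p),(t,q)]))
E
```

```text
wideouter62 [503.  122.3  62. ] [608.1  88.4  62. ] 110.44975476143019 -17.842570507424455
wideL62 [505.6 130.9  62. ] [610.7  97.6  62. ] 110.30110763515626 -17.602394002943797
wideR62 [524.2 187.9  62. ] [629.1 154.9  62. ] 109.96625285991202 -17.45950363172591
seamWM [527.  197.2  62. ] [632. 164.  62.] 110.11687140532109 -17.57462553868287
wideL50 [508.7 138.6  50. ] [613.1 105.3  50. ] 109.56313739476738 -17.702420231012546
wideR50 [522. 180.  50.] [625.3 147.8  50. ] 108.23296637079228 -17.2889271671994
seamMN [550.7 274.5  62. ] [656.2 240.8  62. ] 110.76473076219021 -17.698790364264536
narL62 [556.7 293.7  62. ] [662.5 260.9  62. ] 110.75582030949452 -17.196886054161656
narR62 [569.  330.3  62. ] [674.3 296.8  62. ] 110.51973081926862 -17.648413082197447
narOut62 [574.3 349.4  62. ] [680.3 316.7  62. ] 110.96944075767422 -17.17604243466208
narL50 [559.7 301.1  50. ] [664.4 268.2  50. ] 109.80852005091675 -17.439562402993225
narR50 [566.5 322.1  50. ] [671.2 289.4  50. ] 109.7415862941789 -17.345434057282137
wideL62 wideR62 [567.4 142.8  62. ] -17.53105742976801 width 60.05893908409853
wideL50 wideR50 [567.3 142.9  50. ] -17.496936391297638 width 43.852473022349415
narL62 narR62 [615.6 295.4  62. ] -17.422408689020003 width 38.19446293583952
narL50 narR50 [615.4 295.2  50. ] -17.392512578491495 width 22.224458445018684
seamWM seamMN [591.5 219.1  62. ] -17.636890043089178 width 80.68463687202878
wideouter62 narOut62 [591.4 219.2  62. ] -17.50852426873448 width 238.7217974658419
tri (array([503.3, 121.5,  60.7]), np.float64(0.5184718874895029))
tri (array([609.6,  88.9,  64.3]), np.float64(1.9914292594745624))
tri (array([686.4, 320.1,  51.8]), np.float64(1.5307024301166905))
tri (array([573. , 344.6,  74.4]), np.float64(0.2330931994027354))
tri (array([656.1, 240.7,  64.5]), np.float64(0.7743851452773537))
tri (array([631.9, 164.8,  67.5]), np.float64(1.5251746810707334))
```

The rack measurements agree with each other. The wide slot is at (567.4,142.8) and the narrow slot at (615.5,295.3), both along -17.5°. They are 160 mm apart and the wall tops are at about 62–64 mm. Next I go to the orange plate.

```bash
python3 - <<'E'
from h import *
plan(560,-301.5,245,9.3)
E
```

```text
t 1.4 tcp [615.1 213.1 403.1] grip pt [614.6 212.9 244.1] jawyaw 73.95 toolx [-0.0031 -0.001  -1.    ] toolz [ 0.961 -0.277 -0.003] j6 [ 0.22  0.58  1.14 -0.    1.42 -1.07]
shift cm [-3.000e-02 -5.094e+01  8.980e+00] turn about tool x deg -25.35 (j6 alt 154.6) w 91.6 F [-0.2 -0.1 -0.6]
```

arm_command(moves=[[0,-4.9,0.9,-2.5,1],[0,-9.8,1.8,-5,1],[0,-14.7,2.6,-7.5,1],[0,-19.6,3.5,-10,1],[0,-24.5,4.4,-12.5,1],[0,-29.4,5.2,-15,1],[0,-34.3,6.1,-18,1],[0,-39.2,7,-20.5,1],[0,-44.1,7.8,-23,1],[0,-49,8.6,-25.3,1]])

```text
time: 2.4
tool_pos: [561.8, -281.3, 404.4]
tcp_rot: [-3.014, 1.568, -2.848]
contact_force: [1.1, -0.9, 0.1]
grip_width: 92.0
```

arm_command(moves=[[0,0,0,0,1],[0,0,0,0,1]])

```text
time: 2.6
tool_pos: [561.5, -280.6, 404.6]
tcp_rot: [2.945, 1.568, 3.11]
contact_force: [-0.2, 0.5, 0.3]
grip_width: 92.0
```

```bash
python3 - <<'E'
from h import *
c=snap('wrist','w2')
plan(560,-301.5,245,9.3)
E
```

```text
t 2.65 tcp [ 561.8 -279.6  404.7] grip pt [ 561.4 -279.6  245.7] jawyaw 99.53 toolx [-2.5e-03  1.0e-04 -1.0e+00] toolz [ 0.986  0.166 -0.002] j6 [-0.58  0.53  1.22 -0.    1.39 -2.32]
shift cm [ 0.07 -2.13 -0.5 ] turn about tool x deg 0.23 (j6 alt -179.8) w 91.9 F [0.3 0.1 0.3]
```

View pics/w2.png

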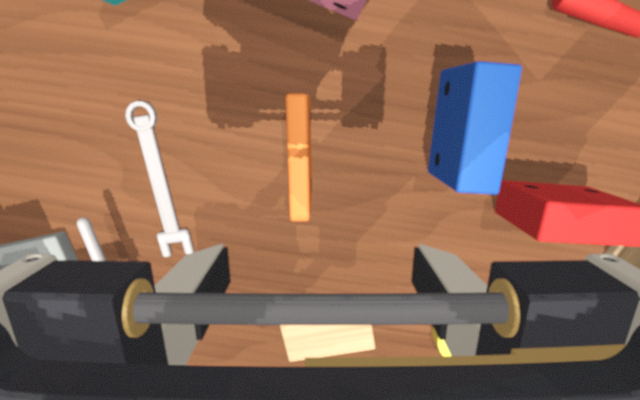

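The wrist view shows the orange plate at columns 287–311, rows 94–220, nearly upright in the picture. Blue is at about (480,125), with red beside it at (570,210).

```bash
python3 -c "
from h import *
crop('w2',270,85,60,145,5,'w2a');crop('w2',420,50,110,150,5,'w2b')
a=cv2.imread('pics/w2a.png');b=cv2.imread('pics/w2b.png')
h=max(len(a),len(b));z=np.zeros((h,a.shape[1]+b.shape[1],3),np.uint8);z[:len(a),:300]=a;z[:len(b),300:]=b;cv2.imwrite('pics/w2c.png',z[:600*2])
print(z.shape)"
```

```text
(750, 850, 3)
```

View pics/w2a.png

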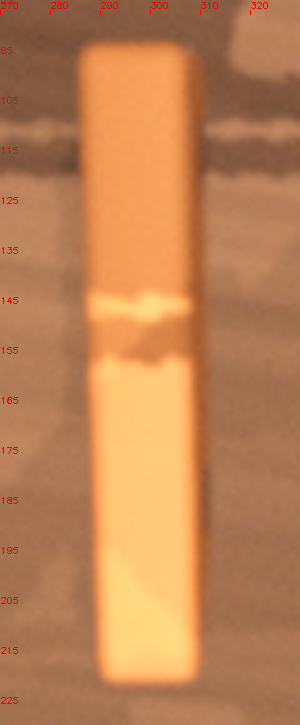

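View pics/w2b.png

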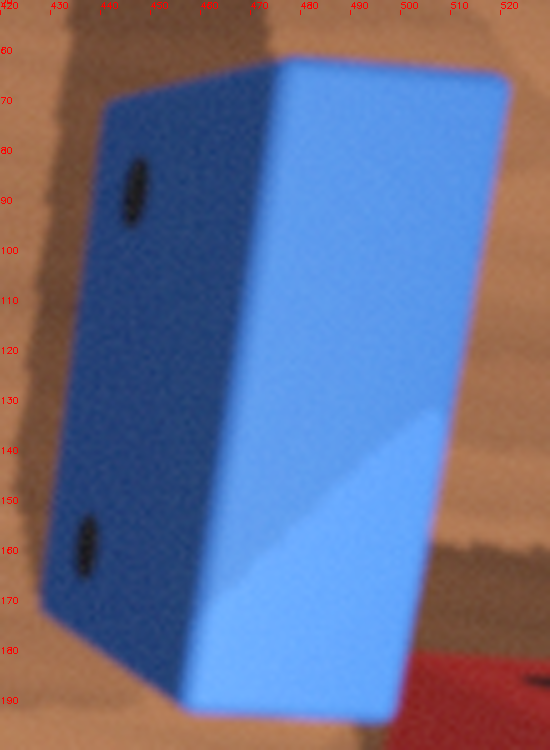

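```bash
python3 - <<'E'
from h import *
np.set_printoptions(precision=1,suppress=True)
c=load('w2');t=load('top0')
a=lambda x,y:((x+.5)/5+269.5,(y+.5)/5+84.5)
b=lambda x,y:((x+.5)/5+419.5,(y+.5)/5+49.5)
for n,f,Q,T in [('or',a,[(81,43),(187,45),(197,682),(102,684)],[(411.7,178.6),(419.3,176.7),(410.4,137.1),(402.4,138.6)]),
 ('bl',b,[(280,57),(512,77),(395,722),(182,710)],None)]:
    P=np.array([onz(c,f(*q),90) for q in Q]);print(n,P,P.mean(0),'w',np.linalg.norm(P[0]-P[1]),np.linalg.norm(P[2]-P[3]),'l',np.linalg.norm(P[0]-P[3]),np.linalg.norm(P[1]-P[2]))
    d=P[2]+P[3]-P[0]-P[1];print('yaw',np.degrees(np.arctan2(d[1],d[0])))
# ends correspondence
for q,p in zip([(81,43),(187,45),(197,682),(102,684)],[(419.3,176.7),(411.7,178.6),(402.4,138.6),(410.4,137.1)]):
    print(tri([(c,a(*q)),(t,np.array(p)-.43)]))
for q,p in zip([(280,57),(512,77),(395,722),(182,710)],[(362.4,197.9),(346.9,200.3),(341.4,159),(356.4,156.7)]):
    print(tri([(c,b(*q)),(t,np.array(p)-.43)]))
plan(536.5,-304.5,95,10)
E
```

```text
or [[ 481.9 -323.6   90. ]
 [ 479.4 -306.7   90. ]
 [ 586.8 -288.1   90. ]
 [ 590.  -304.8   90. ]] [ 534.5 -305.8   90. ] w 17.151640328042973 17.010641104180436 l 109.75919845298031 109.01960178651908
yaw 9.84239793511621
bl [[ 431.3 -177.8   90. ]
 [ 427.  -139.2   90. ]
 [ 534.4 -126.3   90. ]
 [ 538.7 -164.9   90. ]] [ 482.8 -152.    90. ] w 38.887498800754614 38.88575357537153 l 108.10343697045249 108.12251004858719
yaw 6.860358123111806
(array([ 482.2, -321.7,  104.7]), np.float64(0.5697351481160584))
(array([ 480.2, -305.4,   91.4]), np.float64(1.425621783184504))
(array([ 591.5, -287.9,   78.8]), np.float64(0.6697302474065703))
(array([ 587.2, -304.7,  101.3]), np.float64(1.2637307388938475))
(array([ 432.5, -177.3,   90.9]), np.float64(1.3402792892315565))
(array([ 427.7, -137.7,   88.6]), np.float64(1.1872123103975831))
(array([ 535.8, -126.1,   90.4]), np.float64(1.4846016928639243))
(array([ 540.3, -165. ,   91.5]), np.float64(1.8931529763255612))
t 2.65 tcp [ 561.8 -279.6  404.7] grip pt [ 561.4 -279.6  245.7] jawyaw 99.53 toolx [-0.  0. -1.] toolz [ 1.   0.2 -0. ] j6 [-0.6  0.5  1.2 -0.   1.4 -2.3]
shift cm [15.1 -2.  -2.8] turn about tool x deg -0.47 (j6 alt 179.5) w 91.9 F [0.3 0.1 0.3]
```

```bash
python3 - <<'E'
from h import *
plan(534.8,-305.7,70,9.8)
E
```

```text
t 2.65 tcp [ 561.8 -279.6  404.7] grip pt [ 561.4 -279.6  245.7] jawyaw 99.53 toolx [-2.5e-03  1.0e-04 -1.0e+00] toolz [ 0.986  0.166 -0.002] j6 [-0.58  0.53  1.22 -0.    1.39 -2.32]
shift cm [17.58 -2.14 -3.02] turn about tool x deg -0.27 (j6 alt 179.7) w 91.9 F [0.3 0.1 0.3]
```

arm_command(moves=[[0,-1.1,-1.5,-0.3,1],[2,-2.1,-3,-0.3,1],[5,-2.1,-3,-0.3,1],[8,-2.1,-3,-0.3,1],[11,-2.1,-3,-0.3,1],[11,-2.1,-3,-0.3,1],[11,-2.1,-3,-0.3,1]])

```text
time: 3.35
tool_pos: [536.2, -303.6, 295.6]
tcp_rot: [2.876, 1.568, 3.05]
contact_force: [0.8, -0.8, 0.7]
grip_width: 91.8
```

```bash
python3 - <<'E'
from h import *
c=snap('wrist','w3')
plan(534.8,-305.7,70,9.8)
E
```

```text
t 3.4 tcp [ 536.3 -304.2  296.6] grip pt [ 536.2 -304.4  137.6] jawyaw 99.93 toolx [-5.0e-04 -1.2e-03 -1.0e+00] toolz [ 0.985  0.173 -0.001] j6 [-0.64  0.6   1.4  -0.    1.13 -2.38]
shift cm [ 6.76 -0.1  -0.16] turn about tool x deg 0.13 (j6 alt -179.9) w 91.6 F [-1.  -0.5  0.5]
```

View pics/w3.png

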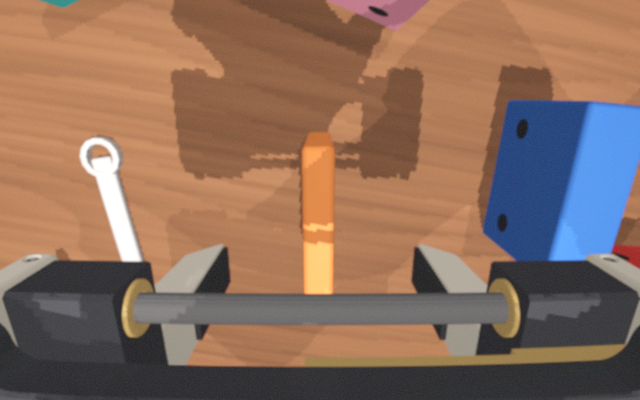

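The orange plate at columns 303–334 is centred between the fingers (229 and 414). I'll descend and grip.

arm_command(moves=[[2.5,-0.1,-0.1,0,1],[5,-0.1,-0.1,0,1],[6.7,-0.1,-0.1,0,1],[6.7,-0.1,-0.1,0,1],[6.7,-0.1,-0.1,0,0],[6.7,-0.1,-0.1,0,0],[6.7,-0.1,-0.1,0,0],[6.7,-0.1,-0.1,0,0],[6.7,-0.1,-0.1,0,0],[6.7,-0.1,-0.1,0,0]])

```text
time: 4.4
tool_pos: [535.5, -305.5, 229.8]
tcp_rot: [-1.977, 1.569, -1.803]
contact_force: [0.9, -1.0, -0.8]
grip_width: 48.4
```

arm_command(moves=[[0,0,0,0,0],[0,0,0,0,0],[0,0,0,0,0],[0,0,0,0,0]])

```text
time: 4.8
tool_pos: [535.5, -305.4, 229.7]
tcp_rot: [-2.114, 1.569, -1.94]
contact_force: [-0.1, -0.6, -1.3]
grip_width: 18.1
```

arm_command(moves=[[0,0,0,0,0],[-2,0,0,0,0],[-5,0,0,0,0],[-9,0,0,0,0],[-13,0,0,0,0],[-15.5,0,0,0,0],[-15.5,0,0,0,0],[-15.5,0,0,0,0]])

```text
time: 5.6
tool_pos: [535.3, -305.1, 384.0]
tcp_rot: [-2.666, 1.569, -2.493]
contact_force: [0.5, -0.0, -2.7]
grip_width: 17.7
```

```bash
python3 - <<'E'
from h import *
plan(615.5,295.3,230,-17.5)
plan(536,-180,230,0)
E
```

```text
t 5.6 tcp [ 535.3 -305.1  384. ] grip pt [ 535.2 -305.2  225. ] jawyaw 99.93 toolx [-1.1e-03 -8.0e-04 -1.0e+00] toolz [ 0.985  0.172 -0.001] j6 [-0.64  0.53  1.29 -0.    1.33 -2.39]
shift cm [-0.56 57.76 18.27] turn about tool x deg 27.43 (j6 alt -152.6) w 17.7 F [ 0.5 -0.  -2.7]
t 5.6 tcp [ 535.3 -305.1  384. ] grip pt [ 535.2 -305.2  225. ] jawyaw 99.93 toolx [-1.1e-03 -8.0e-04 -1.0e+00] toolz [ 0.985  0.172 -0.001] j6 [-0.64  0.53  1.29 -0.    1.33 -2.39]
shift cm [-0.51 12.32  2.24] turn about tool x deg 9.93 (j6 alt -170.1) w 17.7 F [ 0.5 -0.  -2.7]
```

arm_command(moves=[[0,2,0.6,1,0],[0,5.5,1.7,2.6,0],[0,9.5,3,4.5,0],[0,13.5,4.3,6.4,0],[0,17.5,5.5,8.3,0],[0,21.5,6.8,10.2,0],[0,25.5,8,12.1,0],[0,29.5,9.3,14,0],[0,33,10.4,15.7,0],[0,35.5,11.2,16.9,0]])

```text
time: 6.6
tool_pos: [584.0, 66.4, 380.9]
tcp_rot: [-2.972, 1.565, -3.093]
contact_force: [0.4, -0.2, -1.1]
grip_width: 18.0
```

```bash
python3 - <<'E'
from h import *
plan(615.5,295.3,230,-17.5)
E
```

```text
t 6.6 tcp [584.   66.4 380.9] grip pt [583.1  66.4 221.9] jawyaw 83.06 toolx [-5.7e-03 -3.0e-04 -1.0e+00] toolz [ 0.993 -0.121 -0.006] j6 [-0.02  0.48  1.38 -0.    1.29 -1.47]
shift cm [-0.83 23.12  0.44] turn about tool x deg 10.56 (j6 alt -169.4) w 18.0 F [ 0.4 -0.2 -1.1]
```

arm_command(moves=[[0,3.5,0.1,2,0],[-0.2,7.5,0.2,4,0],[-0.4,11.5,0.2,6,0],[-0.6,15.5,0.3,8,0],[-0.6,19,0.4,10,0],[-0.6,21.5,0.4,10.6,0],[-0.6,23,0.4,10.6,0],[-0.6,23.1,0.4,10.6,0],[-0.6,23.1,0.4,10.6,0]])

```text
time: 7.5
tool_pos: [615.8, 295.0, 384.3]
tcp_rot: [-2.63, 1.561, -2.936]
contact_force: [0.1, 0.2, -1.5]
grip_width: 17.9
```

```bash
python3 - <<'E'
from h import *
plan(615.5,295.3,140,-17.5)
snap('wrist','w4')
plan(615.5,295.3,140,-17.5)
E
```

```text
t 7.5 tcp [615.8 295.  384.3] grip pt [614.3 294.7 225.3] jawyaw 72.49 toolx [-0.0093 -0.0019 -1.    ] toolz [ 0.954 -0.301 -0.008] j6 [ 0.33  0.66  1.05  0.    1.44 -0.93]
shift cm [8.53 0.13 0.16] turn about tool x deg -0.01 (j6 alt 180.0) w 17.9 F [ 0.1  0.2 -1.5]
t 7.55 tcp [615.9 294.5 385. ] grip pt [614.6 294.2 226. ] jawyaw 72.44 toolx [-0.0085 -0.0017 -1.    ] toolz [ 0.953 -0.302 -0.008] j6 [ 0.33  0.66  1.05  0.    1.44 -0.93]
shift cm [8.6  0.17 0.12] turn about tool x deg -0.06 (j6 alt 179.9) w 17.6 F [-0.4  0.9 -1.5]
```

View pics/w4.png

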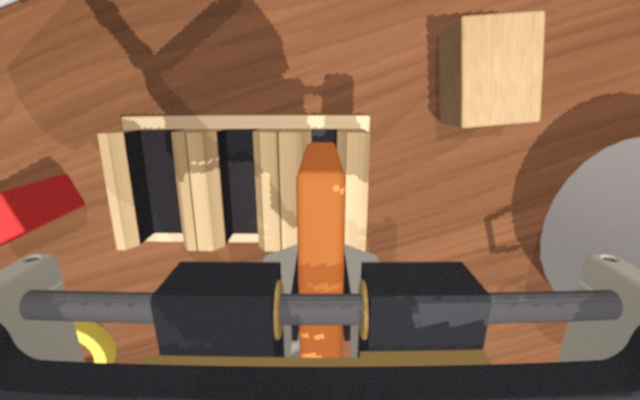

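The plate is in line over the narrow slot (plate column 321, slot column 324). I'll descend to just above the walls and look.

arm_command(moves=[[2,0.1,0.1,0,0],[4.5,0.1,0.1,0,0],[6.5,0.1,0.1,0,0],[7.8,0.1,0.1,0,0],[7.8,0.1,0.1,0,0],[7.8,0.1,0.1,0,0]])

```text
time: 8.15
tool_pos: [616.9, 294.5, 307.7]
tcp_rot: [-2.654, 1.563, -2.961]
contact_force: [0.6, -0.4, -0.7]
grip_width: 17.6
```

```bash
python3 - <<'E'
from h import *
plan(615.5,295.3,91,-17.5)
snap('wrist','w5')
plan(615.5,295.3,91,-17.5)
crop('w5',230,60,190,150,4,'w5a')
E
```

```text
t 8.15 tcp [616.9 294.5 307.7] grip pt [615.7 294.3 148.7] jawyaw 72.4 toolx [-0.0077 -0.0014 -1.    ] toolz [ 0.953 -0.302 -0.007] j6 [ 0.33  0.71  1.16  0.    1.28 -0.93]
shift cm [ 5.77  0.11 -0.  ] turn about tool x deg -0.1 (j6 alt 179.9) w 17.6 F [ 0.6 -0.4 -0.7]
t 8.2 tcp [616.9 294.7 308.3] grip pt [615.9 294.5 149.3] jawyaw 72.41 toolx [-0.0064 -0.001  -1.    ] toolz [ 0.953 -0.302 -0.006] j6 [ 0.33  0.71  1.16  0.    1.28 -0.93]
shift cm [ 5.83  0.08 -0.03] turn about tool x deg -0.09 (j6 alt 179.9) w 17.8 F [ 0.   0.4 -1.1]
```

View pics/w5a.png

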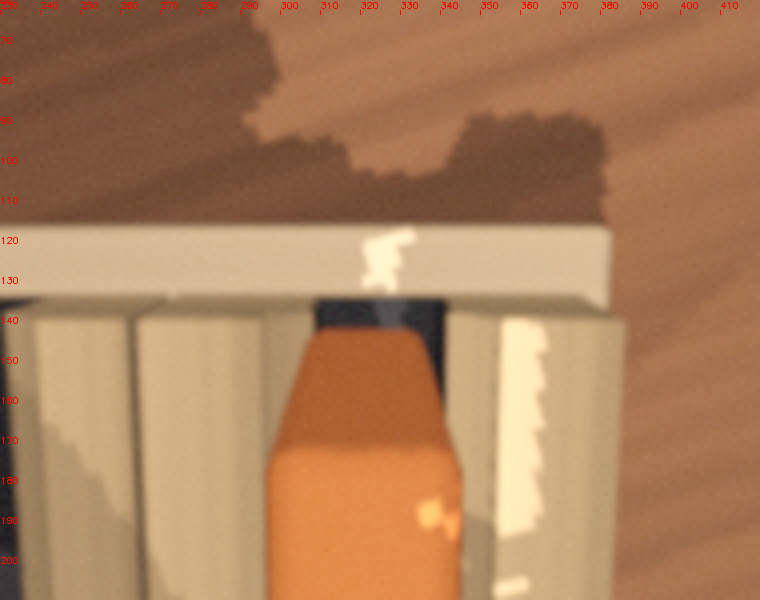

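The plate's bottom edge is at columns 308–334 (centre 321.5) and the slot mouth at 308–341 (centre 324.5). I'll shift about +0.15 cm in tool y while descending.

arm_command(moves=[[0,0.15,0,0,0],[0.8,0.15,0,0,0],[1.6,0.15,0,0,0],[2.4,0.15,0,0,0],[3.2,0.15,0,0,0],[3.8,0.15,0,0,0],[4.4,0.15,0,0,0],[4.8,0.15,0,0,0],[4.8,0.15,0,0,0]])

```text
time: 9.1
tool_pos: [617.0, 296.0, 259.5]
tcp_rot: [-2.649, 1.563, -2.956]
contact_force: [0.9, -0.0, -1.6]
grip_width: 18.1
```

```bash
python3 - <<'E'
from h import *
plan(615.5,295.3,89,-17.5)
snap('wrist','w6');snap('side','s6')
plan(615.5,295.3,89,-17.5)
crop('s6',260,80,110,100,7,'s6a')
E
```

```text
t 9.1 tcp [617.  296.  259.5] grip pt [615.8 295.8 100.5] jawyaw 72.41 toolx [-0.0076 -0.0014 -1.    ] toolz [ 0.953 -0.302 -0.007] j6 [ 0.34  0.76  1.21  0.    1.18 -0.93]
shift cm [ 1.15 -0.05 -0.  ] turn about tool x deg -0.09 (j6 alt 179.9) w 18.1 F [ 0.9 -0.  -1.6]
t 9.2 tcp [617.2 296.1 260.5] grip pt [616.2 296.  101.5] jawyaw 72.41 toolx [-6.1e-03 -9.0e-04 -1.0e+00] toolz [ 0.953 -0.302 -0.006] j6 [ 0.34  0.76  1.21  0.    1.18 -0.93]
shift cm [ 1.25 -0.08 -0.04] turn about tool x deg -0.09 (j6 alt 179.9) w 17.8 F [-0.9 -0.1 -1.6]
```

View pics/w6.png

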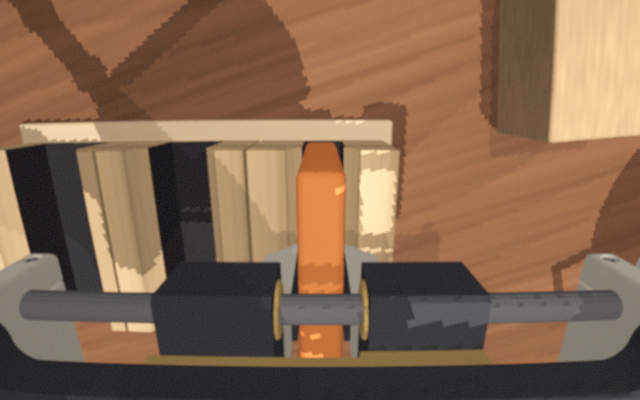

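View pics/s6a.png

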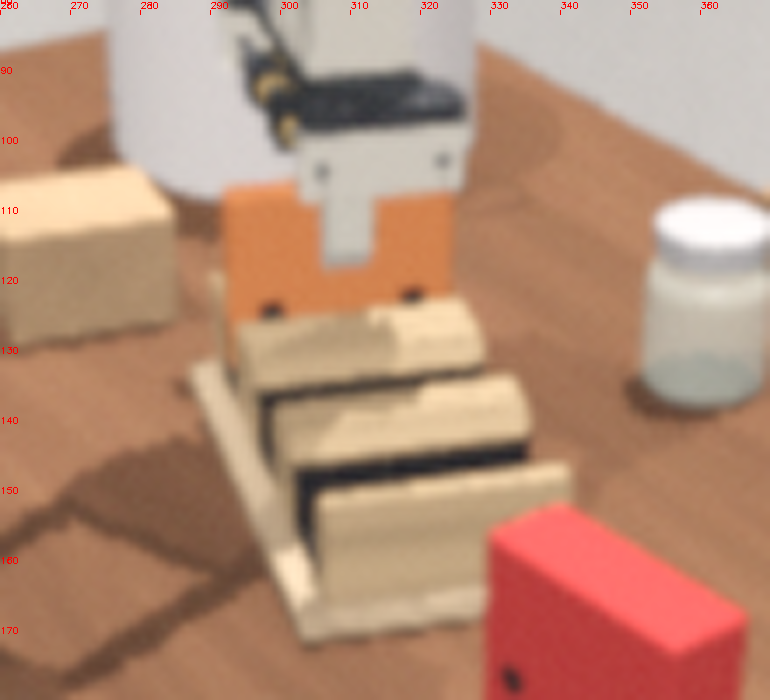

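The plate is in the narrow slot, and the force is near zero. I'll lower the last 11 mm and release.

arm_command(moves=[[0.4,-0.05,0,0,0],[0.8,-0.05,0,0,0],[1.2,-0.05,0,0,0],[1.2,-0.05,0,0,0],[1.2,-0.05,0,0,0]])

```text
time: 9.7
tool_pos: [617.0, 295.6, 248.3]
tcp_rot: [-2.673, 1.564, -2.98]
contact_force: [-0.3, 0.5, -1.1]
grip_width: 17.7
```

arm_command(moves=[[0,0,0,0,0.5],[0,0,0,0,0.5],[0,0,0,0,0.5],[0,0,0,0,0.5],[0,0,0,0,0.5]])

```text
time: 10.2
tool_pos: [617.0, 295.6, 248.4]
tcp_rot: [-2.672, 1.565, -2.979]
contact_force: [0.1, -0.6, 0.0]
grip_width: 45.4
```

arm_command(moves=[[-2,0,0,0,0.7],[-5,0,0,0,0.7],[-9,0,0,0,0.7],[-13,0,0,0,0.7],[-15.5,0,0,0,0.7],[-15.5,0,0,0,0.7]])

```text
time: 10.8
tool_pos: [618.1, 295.9, 408.7]
tcp_rot: [1.012, 1.568, 0.705]
contact_force: [0.5, 0.9, -0.5]
grip_width: 64.3
```

```bash
python3 - <<'E'
from h import *
snap('wrist','w7')
plan(507,-149,230,6.6)
E
```

```text
t 10.85 tcp [617.9 295.8 405.7] grip pt [617.6 295.9 246.7] jawyaw 72.41 toolx [-2.e-03  5.e-04 -1.e+00] toolz [ 0.953 -0.302 -0.002] j6 [ 0.33  0.65  1.01  0.    1.48 -0.93]
shift cm [  1.67 -45.75   2.9 ] turn about tool x deg -24.19 (j6 alt 155.8) w 64.1 F [ 0.2 -0.  -1.1]
```

View pics/w7.png

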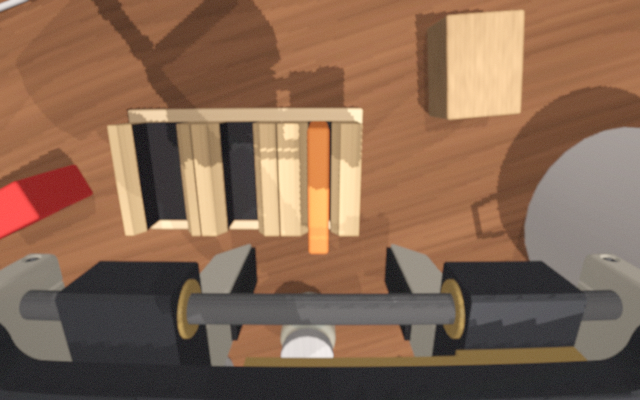

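Orange (columns 309–328, rows 122–253) stands in the narrow slot. I'll check its position.

```bash
python3 - <<'E'
from h import *
np.set_printoptions(precision=1,suppress=True)
c=load('w7')
crop('w7',280,110,70,150,5,'w7a')
P=np.array([onz(c,q,108) for q in [(309,122),(328,122),(328,253),(310,253)]])
a=np.radians(-17.5);d=P.mean(0)-[615.5,295.3,0];print(P.mean(0),'x',d[0]*np.cos(a)+d[1]*np.sin(a),'y',-d[0]*np.sin(a)+d[1]*np.cos(a),np.linalg.norm(P[0]-P[3]))
E
```

```text
[612.3 295.2 108. ] x -3.0125731755434852 y -1.026255821669421 112.26851413883593
```

View pics/w7a.png

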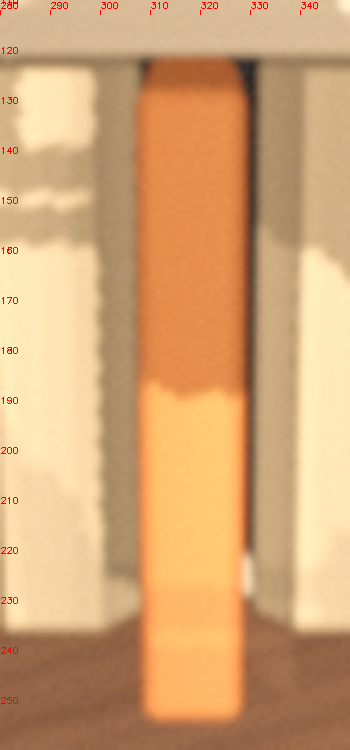

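The orange plate is seated, within a few mm of the slot's centre. Now to blue.

arm_command(moves=[[0,-4.5,0.3,-2.4,0.7],[0,-9,0.6,-4.8,0.7],[0,-13.5,0.9,-7.2,0.7],[0,-18,1.2,-9.6,0.7],[0,-22.5,1.4,-12,0.7],[0,-27,1.7,-14.4,0.7],[0,-31.5,2,-16.8,0.7],[0,-36,2.3,-19.2,0.7],[0,-40.5,2.6,-21.6,0.7],[0,-44,2.8,-24,0.7]])

```text
time: 11.85
tool_pos: [510.5, -134.2, 404.1]
tcp_rot: [2.763, 1.566, 2.876]
contact_force: [1.0, 0.5, -0.9]
grip_width: 64.2
```

arm_command(moves=[[0,-1.8,0,0,0.7],[0,-1.8,0,0,0.7],[0,-1.8,0,0,0.7]])

```text
time: 12.15
tool_pos: [512.3, -152.0, 402.8]
tcp_rot: [2.651, 1.563, 2.762]
contact_force: [-0.1, -0.3, 0.5]
grip_width: 64.0
```

```bash
python3 - <<'E'
from h import *
snap('wrist','w8')
plan(483.5,-151.8,70,6.6)
crop('w8',240,60,160,190,4,'w8a')
E
```

```text
t 12.2 tcp [ 512.5 -151.4  403.1] grip pt [ 511.5 -151.   244.1] jawyaw 96.45 toolx [-0.0064  0.0025 -1.    ] toolz [ 0.994  0.112 -0.006] j6 [-0.43  0.36  1.5  -0.    1.29 -2.11]
shift cm [17.43  0.18 -2.68] turn about tool x deg -0.15 (j6 alt 179.9) w 64.1 F [-0.   0.7 -0. ]
```

View pics/w8.png

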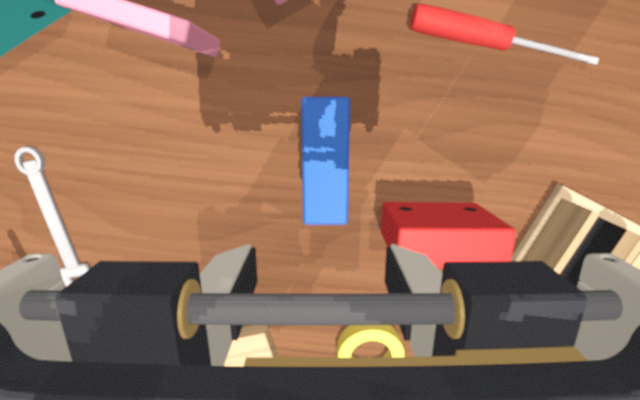

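View pics/w8a.png

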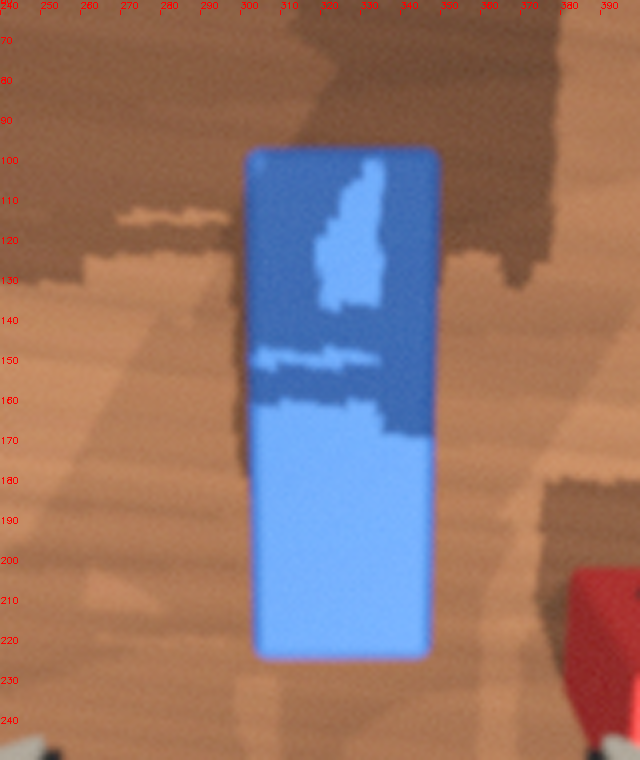

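```bash
python3 - <<'E'
from h import *
np.set_printoptions(precision=1,suppress=True)
c=load('w8')
P=np.array([onz(c,(x/4+239.6,y/4+59.6),90) for x,y in [(247,149),(439,149),(430,658),(255,658)]])
d=P[2]+P[3]-P[0]-P[1]
print(P,P.mean(0),np.degrees(np.arctan2(d[1],d[0])),np.linalg.norm(P[0]-P[3]),np.linalg.norm(P[0]-P[1]))
m=P.mean(0);plan(m[0],m[1],70,np.degrees(np.arctan2(d[1],d[0])))
E
```

```text
[[ 430.8 -177.1   90. ]
 [ 426.4 -138.6   90. ]
 [ 534.5 -126.    90. ]
 [ 538.8 -164.8   90. ]] [ 482.6 -151.6   90. ] 6.565134931290542 108.72683750661237 38.72502021560794
t 12.2 tcp [ 512.5 -151.4  403.1] grip pt [ 511.5 -151.   244.1] jawyaw 96.45 toolx [-0.  0. -1.] toolz [ 1.   0.1 -0. ] j6 [-0.4  0.4  1.5 -0.   1.3 -2.1]
shift cm [17.4  0.2 -2.8] turn about tool x deg -0.11 (j6 alt 179.9) w 64.1 F [-0.   0.7 -0. ]
```

arm_command(moves=[[0,0.1,-1.5,0,0.7],[2,0.2,-2.7,0,0.7],[5,0.2,-2.7,0,0.7],[8,0.2,-2.7,0,0.7],[11,0.2,-2.7,0,0.7],[11.5,0.2,-2.7,0,0.7],[11.5,0.2,-2.7,0,0.7]])

```text
time: 12.9
tool_pos: [484.8, -151.2, 287.9]
tcp_rot: [2.617, 1.562, 2.731]
contact_force: [0.2, -0.5, 0.2]
grip_width: 64.2
```

```bash
python3 - <<'E'
from h import *
snap('wrist','w9')
plan(482.8,-151.6,70,6.6)
E
```

```text
t 12.95 tcp [ 485.2 -151.5  289. ] grip pt [ 484.2 -151.2  130. ] jawyaw 96.52 toolx [-0.0059  0.0024 -1.    ] toolz [ 0.994  0.114 -0.006] j6 [-0.45  0.44  1.73 -0.    0.98 -2.14]
shift cm [ 6.   -0.05 -0.11] turn about tool x deg -0.08 (j6 alt 179.9) w 64.0 F [0.8 0.1 1.1]
```

View pics/w9.png

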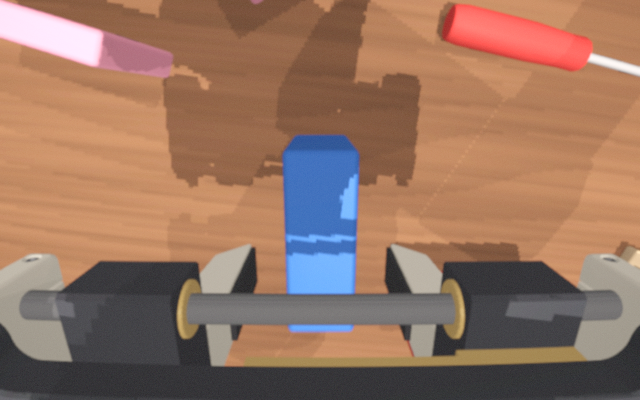

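Blue (columns 283–358) is centred between the fingers (257 and 386), and red is clear of them. I'll descend and grip.

arm_command(moves=[[2,0,-0.1,0,0.7],[4,0,-0.1,0,0.7],[6,0,-0.1,0,0.7],[6,0,-0.1,0,0.7],[6,0,-0.1,0,0],[6,0,-0.1,0,0],[6,0,-0.1,0,0],[6,0,-0.1,0,0],[6,0,-0.1,0,0],[6,0,-0.1,0,0]])

```text
time: 13.95
tool_pos: [484.1, -151.5, 230.0]
tcp_rot: [2.63, 1.566, 2.744]
contact_force: [-0.6, 2.0, 6.9]
grip_width: 39.9
```

arm_command(moves=[[0,0,0,0,0],[0,0,0,0,0],[-2,0,0,0,0],[-5,0,0,0,0],[-9,0,0,0,0],[-13,0,0,0,0],[-16,0,0,0,0],[-16,0,0,0,0]])

```text
time: 14.75
tool_pos: [485.3, -152.1, 393.7]
tcp_rot: [-0.675, 1.567, -0.561]
contact_force: [0.4, 0.5, -4.0]
grip_width: 39.6
```

```bash
python3 - <<'E'
from h import *
plan(567.4,142.8,230,-17.5)
E
```

```text
t 14.75 tcp [ 485.3 -152.1  393.7] grip pt [ 485.8 -152.4  234.7] jawyaw 96.52 toolx [ 0.0028 -0.0018 -1.    ] toolz [0.994 0.114 0.003] j6 [-0.45  0.32  1.59 -0.    1.23 -2.14]
shift cm [ 0.44 28.4  11.46] turn about tool x deg 24.02 (j6 alt -156.0) w 39.6 F [ 0.4  0.5 -4. ]
```

arm_command(moves=[[0,2,0.8,2,0],[0,5,2,4.5,0],[0,8.5,3.4,7.5,0],[0,12,4.8,10.5,0],[0,15.5,6.3,13.5,0],[0,19,7.7,16.5,0],[0,22.5,9.1,19.5,0],[0,25.5,10.3,22,0],[0,27.5,11.1,24,0],[0,28.4,11.5,24,0]])

```text
time: 15.75
tool_pos: [567.2, 145.0, 390.7]
tcp_rot: [-1.913, 1.568, -2.216]
contact_force: [0.6, -0.3, -4.5]
grip_width: 39.7
```

arm_command(moves=[[0,0,0,0,0],[0,0,0,0,0]])

```text
time: 15.95
tool_pos: [567.0, 144.4, 389.1]
tcp_rot: [-2.297, 1.566, -2.6]
contact_force: [0.0, -0.8, -5.0]
grip_width: 40.1
```

```bash
python3 - <<'E'
from h import *
snap('wrist','w10')
plan(567.4,142.8,149,-17.5)
E
```

```text
t 16.0 tcp [567.  144.  389.7] grip pt [566.5 143.6 230.7] jawyaw 72.61 toolx [-0.0034 -0.0026 -1.    ] toolz [ 0.954 -0.299 -0.002] j6 [ 0.12  0.46  1.37 -0.    1.31 -1.15]
shift cm [ 8.17 -0.02  0.13] turn about tool x deg 0.11 (j6 alt -179.9) w 39.6 F [-0.5 -0.3 -3.2]
```

View pics/w10.png

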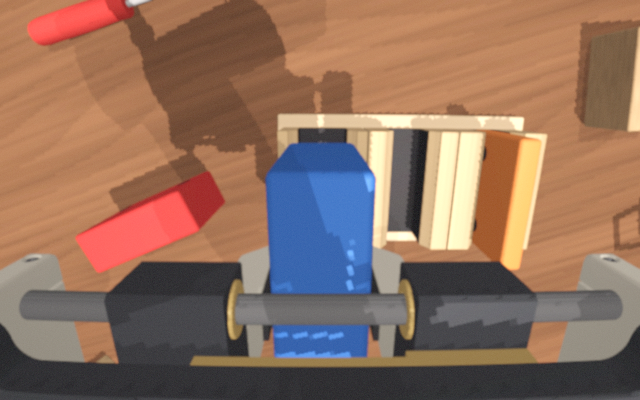

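Blue is over the wide slot (slot column about 322, blue's far-end centre about 321), and red is well clear. I'll descend to just above the walls.

arm_command(moves=[[2,0,0.1,0,0],[4.5,0,0.1,0,0],[6.5,0,0.1,0,0],[8,0,0.1,0,0],[8,0,0.1,0,0],[8,0,0.1,0,0]])

```text
time: 16.6
tool_pos: [567.9, 142.6, 310.1]
tcp_rot: [-2.14, 1.567, -2.445]
contact_force: [1.2, -0.7, -2.5]
grip_width: 39.9
```

```bash
python3 - <<'E'
from h import *
snap('wrist','w11')
plan(567.4,142.8,89,-17.5)
crop('w11',220,60,190,150,4,'w11a')
E
```

```text
t 16.65 tcp [568.  142.8 310.7] grip pt [567.7 142.4 151.7] jawyaw 72.57 toolx [-0.0019 -0.0025 -1.    ] toolz [ 0.954 -0.3   -0.001] j6 [ 0.12  0.54  1.48 -0.    1.12 -1.15]
shift cm [ 6.27  0.04 -0.04] turn about tool x deg 0.07 (j6 alt -179.9) w 39.8 F [-0.8  0.2 -3.2]
```

View pics/w11a.png

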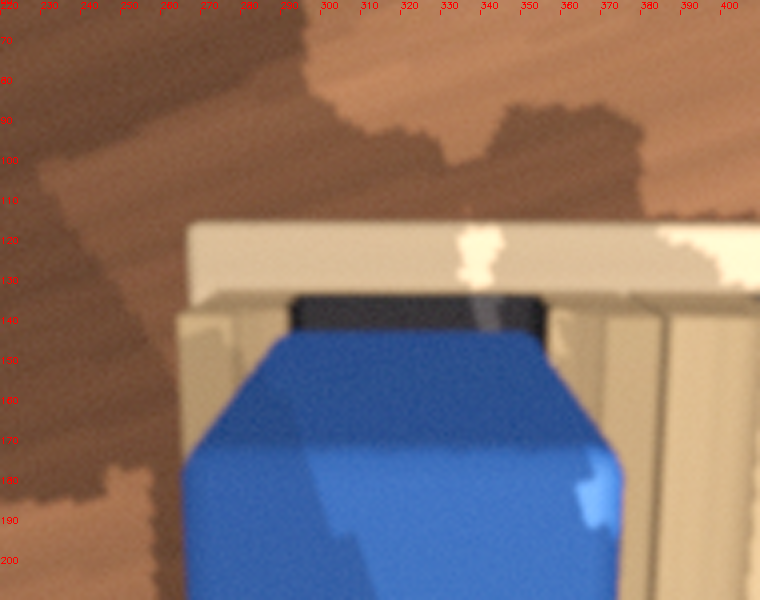

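The blue bottom edge is centred at column 322.5 and the slot at 324.6, so I'll shift about +0.12 cm and go down.

arm_command(moves=[[0,0.12,0,0,0],[0.8,0.12,0,0,0],[1.6,0.12,0,0,0],[2.4,0.12,0,0,0],[3.2,0.12,0,0,0],[4,0.12,0,0,0],[4.6,0.12,0,0,0],[5,0.12,0,0,0],[5,0.12,0,0,0]])

```text
time: 17.55
tool_pos: [568.2, 143.8, 260.0]
tcp_rot: [-2.126, 1.567, -2.43]
contact_force: [-0.7, -0.6, -2.8]
grip_width: 39.9
```

```bash
python3 - <<'E'
from h import *
snap('wrist','w12')
plan(567.4,142.8,89,-17.5)
E
```

```text
t 17.6 tcp [568.3 143.9 260.5] grip pt [568.  143.5 101.5] jawyaw 72.57 toolx [-0.0022 -0.0026 -1.    ] toolz [ 0.954 -0.3   -0.001] j6 [ 0.12  0.6   1.53 -0.    1.01 -1.15]
shift cm [ 1.25 -0.08 -0.03] turn about tool x deg 0.07 (j6 alt -179.9) w 40.0 F [ 0.4 -0.  -3.4]
```

View pics/w12.png

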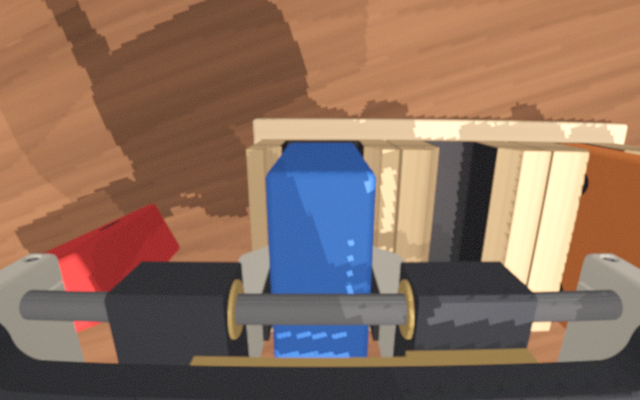

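Blue is in the wide slot with no extra force. I'll lower the rest, release gently and retreat.

arm_command(moves=[[0.4,0,0,0,0],[0.8,0,0,0,0],[1.2,0,0,0,0],[1.2,0,0,0,0],[1.2,0,0,0,0]])

```text
time: 18.1
tool_pos: [568.3, 143.8, 248.4]
tcp_rot: [-2.048, 1.567, -2.352]
contact_force: [0.3, 0.1, -3.0]
grip_width: 39.9
```

arm_command(moves=[[0,0,0,0,0.65],[0,0,0,0,0.65],[0,0,0,0,0.65],[0,0,0,0,0.65],[0,0,0,0,0.65]])

```text
time: 18.6
tool_pos: [568.3, 143.8, 248.6]
tcp_rot: [-1.974, 1.567, -2.278]
contact_force: [0.7, 0.3, -0.8]
grip_width: 59.7
```

arm_command(moves=[[-2,0,0,0,0.65],[-5,0,0,0,0.65],[-9,0,0,0,0.65],[-13,0,0,0,0.65],[-16,0,2,0,0.65],[-16,2,4,0,0.65],[-16,5,5,0,0.65],[-16,5,5,0,0.65]])

```text
time: 19.4
tool_pos: [632.5, 179.0, 407.6]
tcp_rot: [-2.164, 1.569, -2.466]
contact_force: [-0.6, -0.2, -0.2]
grip_width: 59.4
```

```bash
python3 - <<'E'
from h import *
snap('wrist','w13')
plan(567.4,142.8,89,-17.5)
snap('side','s13')
crop('s13',270,90,80,85,8,'s13a')
crop('w13',170,70,200,150,4,'w13a')
E
```

```text
t 19.45 tcp [631.7 178.  407.4] grip pt [631.2 177.5 248.4] jawyaw 72.66 toolx [-0.0032 -0.0026 -1.    ] toolz [ 0.955 -0.298 -0.002] j6 [ 0.16  0.59  1.11 -0.    1.44 -1.11]
shift cm [15.97 -5.16 -5.02] turn about tool x deg 0.16 (j6 alt -179.8) w 59.7 F [-0.8 -0.7 -0.8]
```

View pics/w13.png

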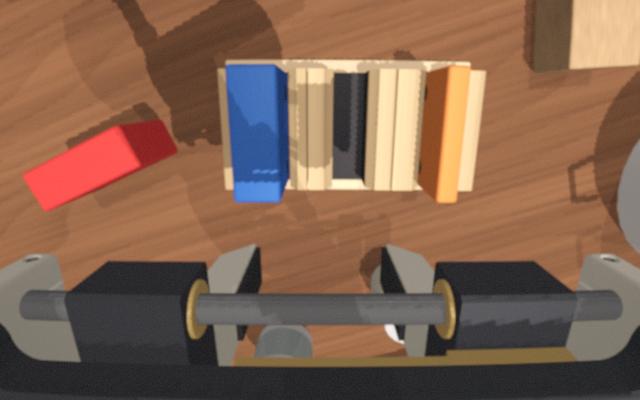

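View pics/s13a.png

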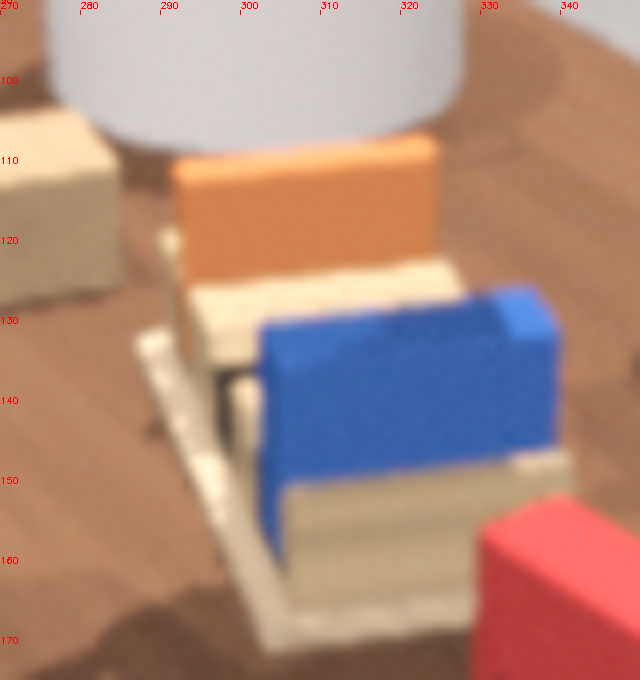

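Blue (227–283, 65–201) stands in the wide slot and orange (437–470, 66–202) in the narrow one, with the middle empty. I'll make a last numeric check.

```bash
python3 - <<'E'
from h import *
np.set_printoptions(precision=1,suppress=True)
c=load('w13');s=load('s13');a=np.radians(-17.5)
for n,Q,ctr in [('bl',[(227,65),(275,65),(283,201),(234,201)],(567.4,142.8)),('or',[(447,66),(470,66),(457,202),(437,202)],(615.5,295.3))]:
    P=np.array([onz(c,q,108) for q in Q]);d=P.mean(0)[:2]-ctr;e=P[2]+P[3]-P[0]-P[1]
    print(n,P.mean(0),'x',d[0]*np.cos(a)+d[1]*np.sin(a),'y',-d[0]*np.sin(a)+d[1]*np.cos(a),'yaw',np.degrees(np.arctan2(e[1],e[0])),np.linalg.norm(P[0]-P[3]),np.linalg.norm(P[0]-P[1]))
f=lambda x,y:(x/8+269.6,y/8+89.6)
for q,p in [((227,65),f(275,370)),((234,201),f(558,328)),((447,66),f(175,178)),((437,202),f(437,160))]: print(tri([(c,q),(s,p)]))
E
```

```text
bl [567.2 142.3 108. ] x -0.05559734766389843 y -0.5307114061666389 yaw -16.983443565832474 107.09142305548748 36.40072927754505
or [614.5 292.7 108. ] x -0.19722272944885522 y -2.7449464152482936 yaw -16.471170334380137 107.43604532748361 17.74714826746013
(array([510.1, 140.5, 106.9]), np.float64(0.27786398489936015))
(array([612.2, 107.6, 110.5]), np.float64(0.5150437883065767))
(array([559. , 299.5, 110.6]), np.float64(1.6340412603547152))
(array([664.9, 269.8, 105.5]), np.float64(0.46944583771598586))
```

Both tops are at about 108 mm, which is the seated height, and both plates are centred and free. I'll hand the job in.

```bash
python3 -c "
from h import *
print(bot.close_job(), bot.get_obs()['time'])"
```

```text
the job is handed in; nothing more can be done
the job is handed in; nothing more can be done
```

Both plates are back in the rack: orange in the narrowest slot and blue in the widest, with the middle slot empty. I left the look-alikes alone and handed the job in at about 19.5 s.

| Last check | Orange | Blue |
|---|---|---|
| Offset along the slot | -0.2 mm | -0.1 mm |
| Offset across the slot | -2.7 mm | -0.5 mm |
| Angle to the slot | about 1° | about 0.5° |
| Top height, two views (108 mm is seated) | 105.5–110.6 mm | 106.9–110.5 mm |

- **Release:** both plates are let go, and the gripper is well clear above the rack. The force readings stayed under about 7 N throughout.
- **Readings that disagreed:** my early rack-top heights were coarse. Side and top views gave 67–69 mm, and top and wrist views gave 52–74 mm, against the stated 62 mm. One orange corner pairing was off by 15 mm. I put both down to rough corner picks and used wrist-camera measurements that agreed with the given sizes.

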